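# Emboss a key fob in the bench press

### The job

Push the press's tray fully home under the platen with your fingertips, then press the platen down by the rubber finger pad on its corner until the black pointer stands level with the red tab on the scale, without running past the tab. Keep it there for about a second, then take your finger away so the platen springs fully up again, with the tray still home. Pick nothing up, keep off the pointer and the red tab, and leave the loose tools and supplies where they are.

Things in the scene. Friction and masses are not known exactly. Their poses are not given: they have to be found in the camera images.
- press: Green embossing press, fixed; base 185 x 250 x 18 mm, 240 mm tall. Origin under the base's centre, on the table; its x points away from the robot (yaw to 0.3 rad either way), y left. A grey platen (122 x 150 x 12 mm) tilts about a pin along x, 85 mm to +y and 75 mm up, reaching to -y over the tray. The scale, a white quadrant facing +x with a 30 mm wide rim on top, stands at the pin's far end.
- tray_push (a point): Centre of the robot-side (-x of the press) face of the tray's upright brown push plate: 90 mm wide along the press's y, 10 thick; its top is 22 mm above, its lower edge 30 mm below this point; two small screw heads 28 mm to either side. Push along the press's +x. When home this point is 115 mm to -x and 10 mm to -y of the press origin, 50 mm up, 54 mm in front of the platen's edge.
- tray (a joint): How far the tray stands out towards the robot, m. 0 = fully home against its rear stop; it starts 0.03 to 0.065 out. It slides with about 2 N of friction and stays where it is left. It carries a 45 x 50 x 4 mm key fob, taped down.
- pad_top (a point): Centre of the top of the black ribbed rubber finger pad, 40 x 40 mm, on an ear at the platen's corner nearest the robot and farthest (-y) from the pin, 187 mm from it. About 117 mm above the table with the platen up. Pressed 20 to 32 mm down it reaches the tab (drifting 4 mm to -y); it springs back. Force 2 to 4 N at first, 8 to 14 N at the tab; from 15 mm down a sprung die on the fob adds to it.
- platen (a joint): Tilt of the platen, rad. 0 = fully up (at rest, on its upper stop, held by springs), grows as the pad is pressed, 0.2 at the lower stop. 1 mm at the pad is about 0.0053 rad.
- pointer (a joint): Angle of the black pointer on the scale, rad: 0 at rest, always 5 times the platen's tilt (geared), growing as the pad is pressed. At rest the pointer leans 0.5 rad from upright to the press's -y side; it swings towards +y. 1 mm at the pad moves it about 0.027 rad.
- pointer_tip (a point): Tip of the black pointer, a 5 mm wide blade over the front (+x) half of the scale's rim, 121 mm from the pointer's pivot; 1 mm at the pad moves it about 3.2 mm along the rim. The pivot lies 85 mm to +y of the press origin, 105 mm above the table.
- mark (a joint): Where the red depth tab is clamped on the scale, rad, in the same measure as the pointer: the pointer is level with the middle of the tab when joint pointer equals joint mark. Somewhere from 0.55 to 0.85. Must not be moved.
- mark_tab (a point): Centre of the red depth tab, a block 16 mm wide along the rim, 14 mm along x, on the rear (robot-side) half of the scale's rim, just behind the path of the pointer's tip. Its own y axis runs along the rim in the pointer's direction of travel.
- mallet: Loose: white-headed mallet standing on its head, 68 mm across, 207 mm tall, to the right (-y) of the press. Origin at its foot.
- spare_stamp: Loose: spare brass stamp 30 x 36 mm with a dark wooden handle upward, 96 mm tall, beside the press. Origin at its foot.
- spool_red: Loose: spool of red thread, 40 mm across, 60 mm tall, standing beside the press. Origin at its foot.
- spool_yellow: Loose: spool of yellow thread, 40 mm across, 60 mm tall, standing beside the press. Origin at its foot.
- rivet_tin: Loose: round tin of rivets, 58 mm across, 32 mm tall, beside the press. Origin at its foot.
- slicker: Loose: turned wooden edge slicker standing upright, 36 mm across, 88 mm tall, beside the press. Origin at its foot.
- screwdriver: Loose: screwdriver with a yellow handle, 190 mm long, lying on the table to the right of the robot. Origin under its middle.
Things that resemble listed ones, but are neither listed nor needed, are in the scene too. Leave any blue, green or turquoise look-alike of the spool_red alone.

How it is judged:
On the way, in this order (a step that is already met when the one before it is completed fails the run):
1. the tray is fully home while the platen is up (value of joint tray below 0.003 m and value of joint platen below 0.03 rad), for 0.2 s.
2. the pointer is held level with the red tab, tray home (value of joint tray below 0.003 m and y of pointer_tip in the frame of mark_tab between -0.008 and 0.008 m), for 0.8 s.
At the end, for the whole second after the job is handed in: The tray is home (within 3 mm of its stop), the platen is back up (within 0.01 rad), the red tab is where it was (within 4 mm) and the loose things are at rest. On the way the pointer's tip stayed within 8 mm of the middle of the tab for 0.8 s with the tray home (value of joint tray below 0.003 m and value of joint platen below 0.01 rad and distance of mark_tab from where it was at the start of the episode below 0.004 m and velocity of joint platen below 0.05 rad/s and linear speed of each of mallet, spare_stamp, spool_red, spool_yellow, rivet_tin, slicker, screwdriver below 0.02 m/s); the robot touches nothing.
It fails at once if the pointer ran past the red tab (tip more than 14 mm beyond its middle) (y of pointer_tip in the frame of mark_tab above 0.014 m).
It fails at once if the platen was pressed (more than 0.05 rad) with the tray not home (more than 6 mm out) (value of joint platen above 0.05 rad and value of joint tray above 0.006 m).
It fails at once if the robot pushed on the pointer or the red tab (contact force between any of the arm, the fingers and pointer above 1 N or contact force between any of the arm, the fingers and mark above 1 N).
It fails at once if the red tab was shifted by more than 4 mm along the scale (distance of mark_tab from where it was at the start of the episode above 0.004 m).
It fails at once if a loose thing was moved or lifted by more than 15 mm, or tipped over (distance of any of mallet, spare_stamp, spool_red, spool_yellow, rivet_tin, slicker, screwdriver from where it was at the start of the episode above 0.015 m or angle between any of mallet, spare_stamp, spool_red, spool_yellow, rivet_tin, slicker's own z axis and vertical above 0.3 rad).
It also fails if it takes over 45 s, if anything falls off the work surface, if the arm or the gripper's body presses on something with over 40 N, if the wrist force passes 120 N, or if a joint passes its speed limit or range.

### The arm

A 6-joint arm with a two-finger parallel gripper is mounted at the origin on the work surface. World frame = base frame: x ahead of the robot, y to its left, z up, the work surface at z = 0. Lengths are in m, angles in rad, forces in N, time in s.
With the tool pointing down it reaches from about 0.225 to 0.875 m from the base axis. Payload 3.4 kg.
Tool frame: the origin (TCP) lies midway between the tips of the shut fingers; the grasp point (between the pads) lies 19 mm behind it; z points along the fingers, y is the line along which they close (so a half turn about z gives the same grasp; the last joint's range is limited). The gripper opens to 85 mm and grips with 20 to 120 N. Pads are 22 mm wide; open, the fingers measure 114 mm over their backs; the gripper's body (76 mm by 85 mm) begins 54 mm behind the grasp point. The pads swing forward as they close: fully open they stand 13 mm farther back than shut.
Start: joints at [-1.241, 0.276, 1.505, -0, 1.361, -0.121], TCP at [0.251, -0.518, 0.231] pointing down, gripper open.
Joint ranges: [-2.89, 2.89], [-0.75, 2.08], [0.22, 2.7], [-1.18, 4.32], [0.11, 2.71], [-2.7, 2.7]. Speed limits (rad/s): [2.57, 2.57, 3.14, 3.14, 3.14, 3.14].

### API

Orientations are given as a unit quaternion [w, x, y, z].
In Python, from rig import * gives the robot as it stands.
- The arm moves only by the tool apply_moves, never from a script. Its argument "steps" is one flat list of numbers, 4 for each row, row after row: the shift along the world's x, y, z in cm, then the turn about the world's z in degrees. A call has 1 to 8 rows; each row is the pose to reach, as a shift and turn from the pose commanded when the call began; what a row does not reach only later rows make up. A row lasts 1/12 s, in which the tool goes at most 41.7 mm and 7.16 degrees, less where a joint would pass 70% of its speed; a pose out of reach is approached as far as the arm can. A call with a gripper value outside its range is refused whole. "jaw" is the closure in counts, from 0 (fully open) to 255 (shut), set as the call begins (left out, the last holds). The fingers move at their own pace and stop on an object; "newtons" is the grip in N (left out, the last holds). Time passes only in rows, so rows that repeat a pose let the fingers close. It gives the time, the measured TCP pose, the force, the opening and the grip force at its end, in the units of the state.
- get_state(): the state, without advancing time (a new reading comes with each control period).
- get_image(name): name is "side" or "top"; returns the picture (420x560x3 uint8, red, green, blue); there is no depth.
- calibration(name): a dict with "fx", "fy", "cx", "cy" (pixels), "xyz" and "rotation" of the camera in the world. Camera axes: x right, y up, looking along -z (the intrinsics and any distortion apply to the point x, -y, -z); pixel columns grow to the right and rows downward; lengths in m; the calibration is good to about 2 mm. A picture is of the moment at which its call begins. calibration takes no time and is no camera call.
- sign_off(): hands the job in; it is judged then, once.
The state is a dict: "clock": time; "qpos": joint angles; "qd": joint speeds; "effort": joint torques, N m; "position": TCP position; "ee_rot": TCP orientation; "contact_force": force on the tool from outside, world axes, zero at the start; "moment": the same for the moment, N m; "width": finger opening in m; "gripper_force": force on a finger pad.
Only numpy, scipy, OpenCV 4.12 (cv2) and the standard library are available. Lean on these libraries where they do the work, as an engineer would, in place of code of your own. Each camera call takes 0.05 s, during which the arm holds its last target. There are 200 camera calls.

## Working session

There is one attempt and no reset: what is moved stays moved. The work goes in short steps, Python scripts to look and compute and a tool call to move; the robot and the scene stay as the last step left them, time stands still between calls to the robot, and variables do not carry over. Pictures are saved under pics/ and viewed, at most 10 in all, crops included, and the job is handed in when it is done.

Besides the shell and the picture viewer there is one more tool, called as a command line: name --argument value ..., lists and objects as JSON in quotes. apply_moves: Moves the arm, as the interface text tells. Its arguments: {"type":"object","properties":{"steps":{"type":"array","items":{"type":"number"}},"jaw":{"type":"number"},"newtons":{"type":"number"}},"required":["steps"]}

```bash
mkdir -p pics
python3 - <<'E'
from rig import *
import cv2
for n in("side","top"):
    cv2.imwrite(f"pics/{n}0.png",get_image(n)[:,:,::-1]); print(n,calibration(n))
s=get_state();print(s['clock'],s['position'],s['ee_rot'],s['width'])
E
```

```text
side {'fx': 427.1731967450396, 'fy': 427.1731967450396, 'cx': 279.26350523470023, 'cy': 206.5043772566298, 'xyz': array([0.3532636 , 0.9245325 , 0.94301024]), 'rotation': array([-0.0770319 , -0.03963514,  0.42257059,  0.90218027])}
top {'fx': 439.40209120613395, 'fy': 439.40209120613395, 'cx': 271.6801527323983, 'cy': 217.43484854792013, 'xyz': array([ 0.39981899, -0.04844333,  1.23044868]), 'rotation': array([ 0.712219  ,  0.05007282, -0.03843648, -0.69911333])}
0.1 [ 0.25036998 -0.51711019  0.23053431] [-8.14210068e-04  9.74704980e-01  2.23493925e-01 -6.51177309e-05] 0.08543906958463604
```

View pics/side0.png

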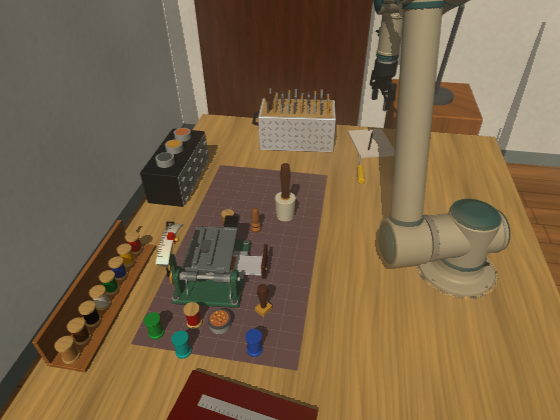

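View pics/top0.png

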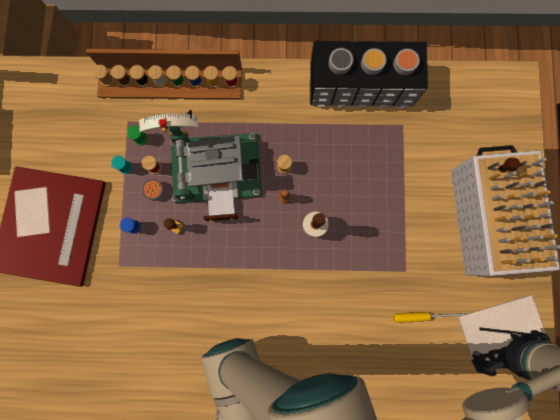

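The side picture shows the press at about (207,270), with the scale at (168,243), the tray plate at (265,260) and the mallet at (286,205). In the top picture the press is at (215,168), the tray plate at (221,217), the pad at about (250,170) and the scale at (168,122). The arm is parked at the lower right. I'll zoom in on both.

```bash
cat > h.py <<'E'
from rig import *
import numpy as np, cv2
from scipy.spatial.transform import Rotation as R
C={n:calibration(n) for n in("side","top")}
def rot(n): return R.from_quat(C[n]['rotation'],scalar_first=True)
def ray(n,u,v):
    c=C[n]; d=np.array([(u-c['cx'])/c['fx'],-(v-c['cy'])/c['fy'],-1.]); return c['xyz'],rot(n).apply(d)
def onz(n,u,v,z):
    o,d=ray(n,u,v); return o+d*(z-o[2])/d[2]
def proj(n,p):
    c=C[n]; q=rot(n).inv().apply(np.asarray(p,float)-c['xyz']); q=np.atleast_2d(q)
    return np.c_[c['cx']-c['fx']*q[:,0]/q[:,2], c['cy']+c['fy']*q[:,1]/q[:,2]]
def two(a,b):
    o1,d1=ray("side",*a);o2,d2=ray("top",*b)
    t=np.linalg.lstsq(np.c_[d1,-d2],o2-o1,rcond=None)[0]
    p,q=o1+d1*t[0],o2+d2*t[1]; return (p+q)/2,np.linalg.norm(p-q)
E
python3 - <<'E'
from h import *
a=cv2.imread("pics/top0.png")[105:245,110:340]; b=cv2.imread("pics/side0.png")[210:335,140:310]
cv2.imwrite("pics/topc.png",cv2.resize(a,None,fx=3.4,fy=3.4,interpolation=cv2.INTER_CUBIC))
cv2.imwrite("pics/sidec.png",cv2.resize(b,None,fx=4.5,fy=4.5,interpolation=cv2.INTER_CUBIC))
E
```

```text
(no output)
```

View pics/topc.png

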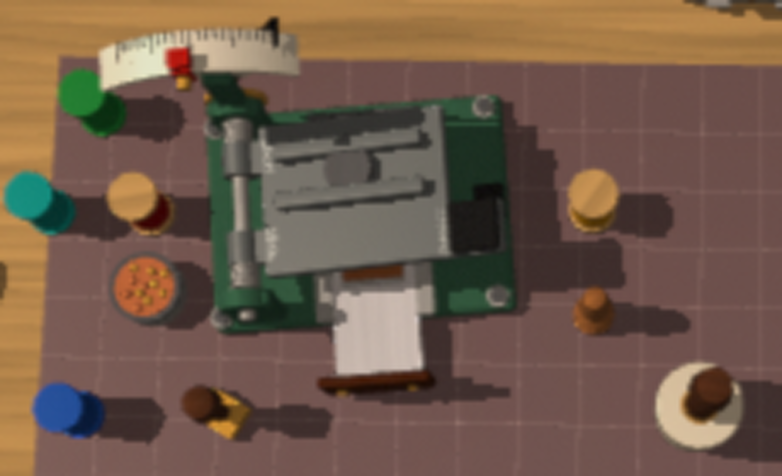

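View pics/sidec.png

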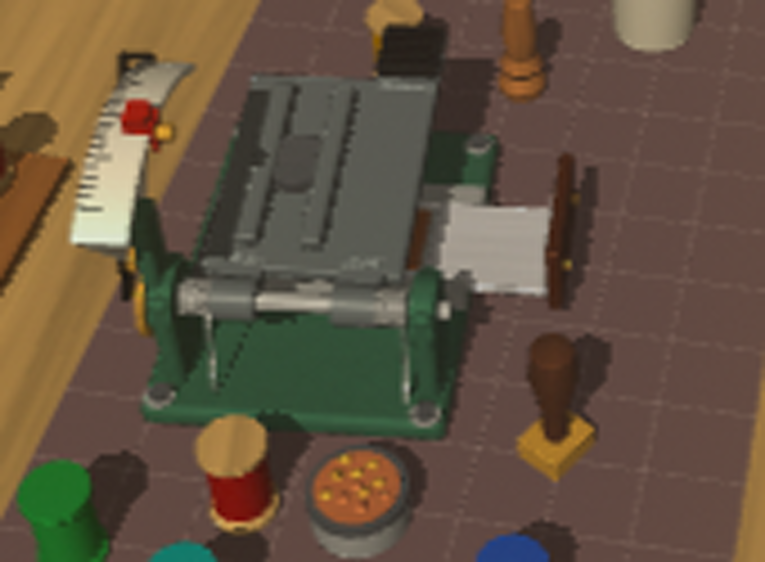

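The top crop shows the base corners at about (220,330), (515,312) and (500,97), the black pad at (475,225), the push plate from (320,385) to (433,380), the red tab at (178,62) and the pointer tip at (272,25). In the side crop the pad is at (410,50), the tab at (138,118) and the push plate from (565,155) to (557,305).

Run:
```python
from h import *
T=lambda u,v:(110+u/3.4,105+v/3.4); S=lambda u,v:(140+u/4.5,210+v/4.5)
P={k:onz("top",*T(*uv),.018) for k,uv in dict(bl=(220,330),br=(515,312),fr=(500,97)).items()}
for k in P: print(k,P[k].round(3))
ey=P['bl']-P['br']; ex=P['fr']-P['br']; print(np.linalg.norm(ey),np.linalg.norm(ex))
yaw=np.arctan2(-ey[0],ey[1]); yaw2=np.arctan2(ex[1],ex[0]); print("yaw",yaw,yaw2)
c=(P['bl']+P['fr'])/2; print("centre",c)
print("pad",two(S(410,50),T(475,225)), "plate L top",onz("top",*T(320,380),.072),"R",onz("top",*T(433,374),.072))
print("plate 2v L", two(S(557,303),T(320,390)), "R top",two(S(565,155),T(433,374)))
print("tab",two(S(138,118),T(178,62)))
y=(yaw+yaw2)/2; Rz=R.from_euler('z',y)
for n,p in dict(home=[-.115,-.01,.05],pad=[-.035,-.102,.117],pivot=[.09,.085,.105]).items():
    w=Rz.apply(p)+[c[0],c[1],0]; print(n,w.round(3),proj("top",w),proj("side",w))
for nm,(u,v),z in [("mallet",(699,405),.06),("slick",(595,300),.088),("stamp",(200,405),.09),("spoolY",(593,195),.06),("tin",(146,288),.032)]: print(nm,onz("top",*T(u,v),z).round(3))
```

```text
bl [0.591 0.246 0.018]
br [0.61  0.003 0.018]
fr [0.793 0.019 0.018]
0.2437312986404566 0.18333769030801153
yaw 0.07865146753722102 0.09114300072005824
centre [0.69181803 0.13259357 0.018     ]
pad (array([0.65947548, 0.03076871, 0.11195804]), np.float64(0.0025886363159461326)) plate L top [0.54414205 0.15213207 0.072     ] R [0.55043616 0.06361493 0.072     ]
plate 2v L (array([0.53895738, 0.15840335, 0.03280046]), np.float64(0.003811158744460154)) R top (array([0.55057498, 0.06408992, 0.06649849]), np.float64(0.0011476475967906942))
tab (array([0.74625963, 0.23308395, 0.22789805]), np.float64(0.0006828948951744396))
home [0.578 0.113 0.05 ] [[220.33316195 205.67398781]] [[252.66410999 259.36949609]]
pad [0.666 0.028 0.117] [[250.76117431 168.93643813]] [[228.75654235 218.87825665]]
pivot [0.774 0.225 0.105] [[178.08613206 128.84539837]] [[169.44272399 266.69401233]]
mallet [ 0.531 -0.146  0.06 ]
slick [ 0.608 -0.062  0.088]
stamp [0.521 0.241 0.09 ]
spoolY [ 0.699 -0.059  0.06 ]
tin [0.622 0.305 0.032]
```

apply_moves --steps '[4,3,0,-7,6,7,0,-14,8,11,0,-21,9,15,0,-21,10,19,0,-21,11,23,0,-21,12,27,0,-21,13,30,0,-21]' --jaw 255 --newtons 30

```text
clock: 0.77
position: [0.3784, -0.2207, 0.231]
ee_rot: [-0.0, 0.999, 0.042, -0.0]
contact_force: [0.4, 0.1, 0.1]
width: -0.0001
gripper_force: 0.0
```

apply_moves --steps '[1,4,0,0,2,8,0,0,3,12,0,0,4,16,0,0,5,20,0,0,6,24,0,0,8,27,0,0,9.5,30,0,0]'

```text
clock: 1.43
position: [0.4743, 0.0794, 0.2313]
ee_rot: [0.0, 0.999, 0.043, 0.0]
contact_force: [0.8, -0.3, -0.2]
width: 0.0
gripper_force: 0.0
```

apply_moves --steps '[0,1,-3,0,0,2.5,-6,0,0,2.5,-9,0,0,2.5,-12,0,0,2.5,-14,0,0,2.5,-15.5,0,0,2.5,-17,0,0,2.5,-17.4,0]'

```text
clock: 2.1
position: [0.4718, 0.102, 0.0549]
ee_rot: [0.0, 0.999, 0.042, -0.003]
contact_force: [-1.1, 0.5, 0.5]
width: 0.0003
gripper_force: 0.0
```

Run:
```python
from h import *
s=get_state();print(s['clock'],s['position'],s['width'],s['contact_force'],R.from_quat(s['ee_rot'],scalar_first=True).as_matrix().round(3))
a=get_image("side")[:,:,::-1][190:320,140:320]; b=get_image("top")[:,:,::-1][105:245,110:340]
cv2.imwrite("pics/c1.png",np.vstack([cv2.resize(a,(410,300)),cv2.resize(b,(410,290))]))
```

```text
2.1 [0.47180277 0.10196862 0.05488638] 0.00032868617500845734 [-1.07917626  0.51327232  0.51078566] [[ 0.996  0.084 -0.005]
 [ 0.084 -0.996 -0.   ]
 [-0.005  0.    -1.   ]]
```

View pics/c1.png

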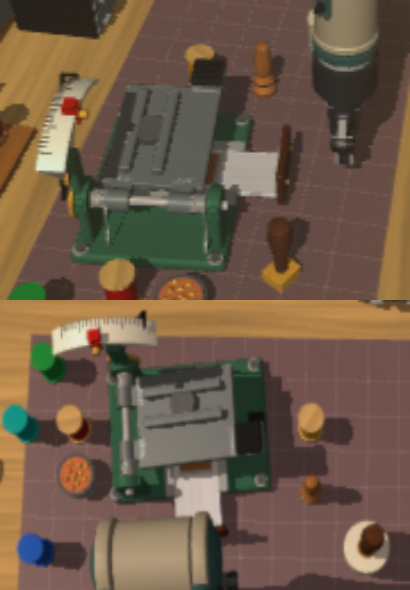

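The shut fingers are down in front of the push plate, clear of the stamp. Now I'll push the tray.

apply_moves --steps '[2,0.2,0,0,4,0.4,0,0,5,0.5,0,0,5.5,0.5,0,0,6,0.5,0,0,6.5,0.6,0,0,7,0.6,0,0,7.5,0.7,0,0]'

```text
clock: 2.87
position: [0.548, 0.1088, 0.0573]
ee_rot: [0.0, 0.999, 0.042, -0.001]
contact_force: [-2.6, -1.5, 1.2]
width: 0.0003
gripper_force: 1.3
```

apply_moves --steps '[0.3,0,0,0,0.6,0.1,0,0,0.9,0.1,0,0,1.2,0.1,0,0,1.4,0.1,0,0,1.6,0.1,0,0]'

```text
clock: 3.37
position: [0.5649, 0.1106, 0.0572]
ee_rot: [-0.0, 0.999, 0.042, -0.0]
contact_force: [-3.2, 2.0, -0.7]
width: 0.0004
gripper_force: 1.1
```

apply_moves --steps '[0.2,0,0,0,0.4,0,0,0,0.4,0,0,0]'

```text
clock: 3.62
position: [0.567, 0.1104, 0.0571]
ee_rot: [-0.0, 0.999, 0.042, -0.002]
contact_force: [-5.6, 1.3, 3.0]
width: 0.0
gripper_force: 2.7
```

apply_moves --steps '[0.2,0,0,0,0.4,0,0,0,0.4,0,0,0]'

```text
clock: 3.87
position: [0.567, 0.1104, 0.057]
ee_rot: [-0.0, 0.999, 0.042, -0.006]
contact_force: [-13.5, 2.3, 8.5]
width: 0.0004
gripper_force: 6.3
```

The tray hit its stop at the predicted place. I'll hold briefly, back off, rise and look.

apply_moves --steps '[0,0,0,0,-0.5,0,0,0,-2,0,0,0,-5,-0.3,0,0,-8,-0.5,3,0,-8,-1,7,0,-8,-2,11,0,-8,-4,14,0]'

```text
clock: 4.53
position: [0.4947, 0.0708, 0.201]
ee_rot: [-0.0, 0.999, 0.043, 0.004]
contact_force: [1.6, -0.6, -0.0]
width: -0.0001
gripper_force: 0.0
```

Run:
```python
from h import *
s=get_state();print(s['clock'],s['position'],s['contact_force'])
a=get_image("side")[:,:,::-1]; b=get_image("top")[:,:,::-1]
cv2.imwrite("pics/side2.png",a);cv2.imwrite("pics/top2.png",b)
cv2.imwrite("pics/c2.png",np.hstack([cv2.resize(a[210:310,150:290],None,fx=2.8,fy=2.8,interpolation=2),cv2.resize(b[105:225,140:280],None,fx=2.8,fy=2.333,interpolation=2)]))
```

```text
4.5333 [0.49474405 0.07077001 0.20101508] [ 1.60861863 -0.59363598 -0.04042533]
```

View pics/c2.png

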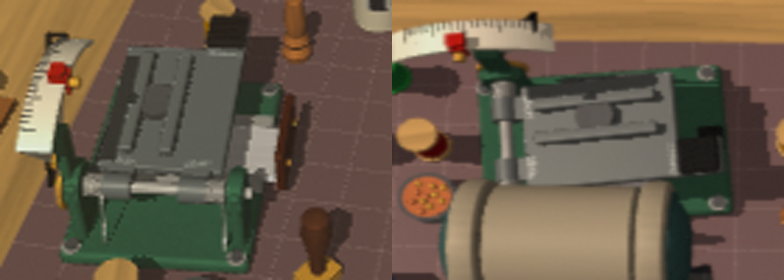

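The tray is in: the plate sits at side pixel (252,263), close to the predicted home point of (253,259). The tab and the pointer tip are both visible, with the pad clear at top pixel (250,170). Next I'll move over the pad.

apply_moves --steps '[4,-1,0,0,8,-2,0,0,12,-3,0,0,15,-4,0,0,16.7,-4.3,-2,0,16.7,-4.3,-4,0,16.7,-4.3,-6,0,16.7,-4.3,-6.5,0]'

```text
clock: 5.3
position: [0.6587, 0.0269, 0.1276]
ee_rot: [-0.0, 0.999, 0.042, -0.003]
contact_force: [-1.2, 0.1, -0.5]
width: 0.0001
gripper_force: 0.0
```

```bash
cat > m.py <<'E'
from h import *
yaw=.085; c0=np.array([.692,.132,0]); Rz=R.from_euler('z',yaw)
piv=lambda:np.array([0,.085,.105])
def ang(n,u,v,r):
    o,d=ray(n,u,v); o=Rz.inv().apply(o-c0)-piv(); d=Rz.inv().apply(d)
    a=d[1]**2+d[2]**2;b=o[1]*d[1]+o[2]*d[2];q=o[1]**2+o[2]**2-r*r
    p=o+d*(-b-np.sqrt(b*b-a*q))/a; return round(p[0],4),round(np.arctan2(p[1],p[2])+.5,3)
def look(tag):
    for n in("top","side"):
        im=get_image(n).astype(int); cv2.imwrite(f"pics/{n}_{tag}.png",im[:,:,::-1])
        r,g,b=im[...,0],im[...,1],im[...,2]
        x0,x1,y0,y1=(140,205,105,135) if n=="top" else (150,190,215,290)
        W=np.zeros(r.shape,bool);W[y0:y1,x0:x1]=1
        w=np.clip(r-1.6*np.maximum(g,b)-20,0,None)*W
        ys,xs=np.nonzero(w); ww=w[ys,xs]; u,v=(xs*ww).sum()/ww.sum(),(ys*ww).sum()/ww.sum()
        print(n,"red",round(u,2),round(v,2),len(xs),ang(n,u,v,.124))
E
python3 - <<'E'
from m import *
s=get_state();print(s['clock'],s['position'],s['contact_force'])
look("t0")
a=cv2.imread("pics/side_t0.png");b=cv2.imread("pics/top_t0.png")
cv2.imwrite("pics/c3.png",np.hstack([cv2.resize(a[212:282,145:195],(400,560),interpolation=0),cv2.resize(b[100:170,160:210],(400,560),interpolation=0)]))
for n in C:
  for t in(0,.3,.6): 
    print(n,t,proj(n,Rz.apply(piv()+[.08,.121*np.sin(t-.5),.121*np.cos(t-.5)])+c0).round(1))
E
```

```text
5.3 [0.65869664 0.02685284 0.12761358] [-1.23810252  0.13742643 -0.45457133]
top red 162.24 122.38 56 (np.float64(0.0649), np.float64(0.591))
side red 170.36 235.87 60 (np.float64(0.063), np.float64(0.587))
side 0 [[172.6 221.9]]
side 0.3 [[168.  227.3]]
side 0.6 [[163.6 236.8]]
top 0 [[192.5 116.8]]
top 0.3 [[177.3 116. ]]
top 0.6 [[162.  116.8]][ WARN:0@0.394] global loadsave.cpp:1063 imwrite_ Unsupported depth image for selected encoder is fallbacked to CV_8U.
```

View pics/c3.png

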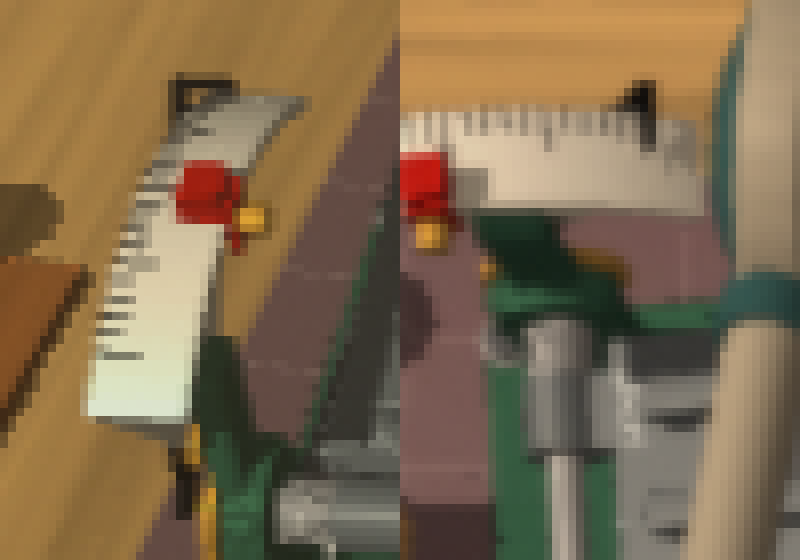

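Both views show the tab and the pointer unobstructed. The tab is at about 0.59 rad, with the red centroids at top (162.2,122.4) and side (170.4,235.9). The pointer blade is at top column 191. Now I'll press gently.

apply_moves --steps '[0.2,0.1,-0.4,0,0.2,0.1,-0.8,0,0.2,0.1,-1.0,0,0.2,0.1,-1.2,0,0.2,0.1,-1.4,0,0.2,0.1,-1.4,0]'

```text
clock: 5.9
position: [0.6622, 0.0281, 0.1187]
ee_rot: [0.0, 0.999, 0.042, 0.001]
contact_force: [-0.2, 0.1, 1.2]
width: -0.0002
gripper_force: 0.7
```

apply_moves --steps '[0,0,-0.2,0,0,0,-0.4,0,0,0,-0.6,0,0,0,-0.6,0]'

```text
clock: 6.23
position: [0.6623, 0.0275, 0.1125]
ee_rot: [0.001, 0.999, 0.042, 0.0]
contact_force: [0.2, -1.4, 3.8]
width: -0.0002
gripper_force: 1.8
```

apply_moves --steps '[0,0,-0.3,0,0,0,-0.6,0,0,-0.1,-0.9,0,0,-0.1,-1.1,0,0,-0.1,-1.1,0]'

```text
clock: 6.65
position: [0.6626, 0.0267, 0.1021]
ee_rot: [0.0, 0.999, 0.042, 0.001]
contact_force: [-1.1, -1.6, 7.7]
width: -0.0001
gripper_force: 3.7
```

```bash
cat >> m.py <<'E'
def blade(tag,ref="t0"):
    # dark blade centre over the rim/background, rows 111-118 in top
    a=cv2.imread(f"pics/top_{tag}.png").astype(int).max(2)[111:117,140:206]
    print(np.array2string(a,max_line_width=400))
E
python3 - <<'E'
from m import *
s=get_state();print(s['clock'],s['position'],s['contact_force'])
look("t1")
for t in("t0","t1"):
    a=cv2.imread(f"pics/top_{t}.png").max(2)[109:119,155:197]; print(np.array2string(a,max_line_width=400))
E
```

```text
6.65 [0.66264373 0.0266617  0.10214423] [-1.13732125 -1.63847104  7.70331101]
top red 162.25 122.38 56 (np.float64(0.0649), np.float64(0.59))
side red 170.36 235.86 60 (np.float64(0.0631), np.float64(0.586))
[[196 196 196 196 196 196 196 196 196 195 196 195 196 195 195 194 194 194 194 194 193 193 192 192 192 192 191 192 192 192 191 191 190 189 180 176 178 187 189 190 190 190]
 [197 197 197 196 196 196 196 196 195 196 195 195 195 195 195 195 195 194 194 194 194 193 193 193 193 192 191 191 191 191 191 190 189 175 114  76  94 170 188 189 189 187]
 [194 193 193 193 193 193 193 192 192 192 192 192 192 192 191 191 190 189 189 189 189 189 189 190 189 189 187 186 187 186 186 185 174 113  51  20  62 160 180 181 179 176]
 [191 190 189 190 190 189 189 189 188 189 189 189 188 189 189 183 184 180 182 184 180 182 180 181 182 177 176 176 176 175 171 164 121  60  21  17  63 148 165 167 165 163]
 [180 179 179 175 180 178 183 186 177 185 179 184 182 182 188 159 176 163 174 186 161 177 162 170 176 150 167 170 167 168 140 120  76  55  43  21  54 142 159 161 162 162]
 [178 173 178 156 183 171 195 214 169
[... 1947 characters left out ...]
150 178 161 152 172 124 158 130 159 145 115 149 162 161 160 155 156]
 [217 182 219 166 219 204 199 224 180 213 174 215 221 131  52  52 115 125 133 183 163 193 175 142 183 173 185 166 159 176 144 164 135 162 166 120 125 157 160 159 155 153]
 [218 173 219 193 224 213 204 225 189 211 170 209 222 167 116 110 126 130 131 147 194 207 199 150 186 197 195 192 190 188 184 179 158 170 168 119 122 155 157 158 155 153]
 [222 211 229 230 232 229 218 227 224 197 150 177 219 221 218 211 169 151 148 155 200 209 204 161 189 199 197 195 193 190 188 183 180 183 171 119 126 153 139 152 154 153]][ WARN:0@0.414] global loadsave.cpp:1063 imwrite_ Unsupported depth image for selected encoder is fallbacked to CV_8U.
```

apply_moves --steps '[0,0,-0.2,0,0,0,-0.4,0,0,0,-0.4,0,0,0,-0.4,0]'

```text
clock: 7.08
position: [0.6627, 0.0262, 0.0988]
ee_rot: [0.001, 0.999, 0.042, 0.001]
contact_force: [-0.7, -2.7, 8.8]
width: 0.0004
gripper_force: 4.3
```

```bash
python3 - <<'E' 2>/dev/null
from m import *
s=get_state();print(s['clock'],s['position'],s['contact_force'])
look("t2")
a=cv2.imread("pics/top_t2.png"); print(np.array2string(a.max(2)[109:115,155:175],max_line_width=400))
b=cv2.imread("pics/side_t2.png")
cv2.imwrite("pics/c4.png",np.hstack([cv2.resize(b[220:255,155:180],(400,560),interpolation=0),cv2.resize(a[100:135,150:175],(400,560),interpolation=0)]))
E
```

```text
7.0833 [0.66272842 0.02624583 0.09880798] [-0.7119341  -2.72111818  8.82522706]
top red 162.26 122.37 56 (np.float64(0.0649), np.float64(0.59))
side red 170.36 235.88 61 (np.float64(0.0631), np.float64(0.587))
[[196 195 196 196 196 196 196 196 185 158 152 178 192 196 196 195 195 195 195 194]
 [197 197 197 196 196 196 196 191 140  81  65 110 171 192 195 195 195 195 195 194]
 [194 195 193 194 193 194 194 187 135  66  27  44 108 175 191 192 191 190 189 190]
 [191 190 190 190 190 189 190 186 154  82  27  16  64 162 186 184 184 180 183 184]
 [180 180 179 176 181 178 184 186 166  91  33  35  55 121 176 158 177 164 174 186]
 [178 173 178 156 183 172 196 214 155  74  39  86  97 104 182 155 195 179 169 195]]
```

View pics/c4.png

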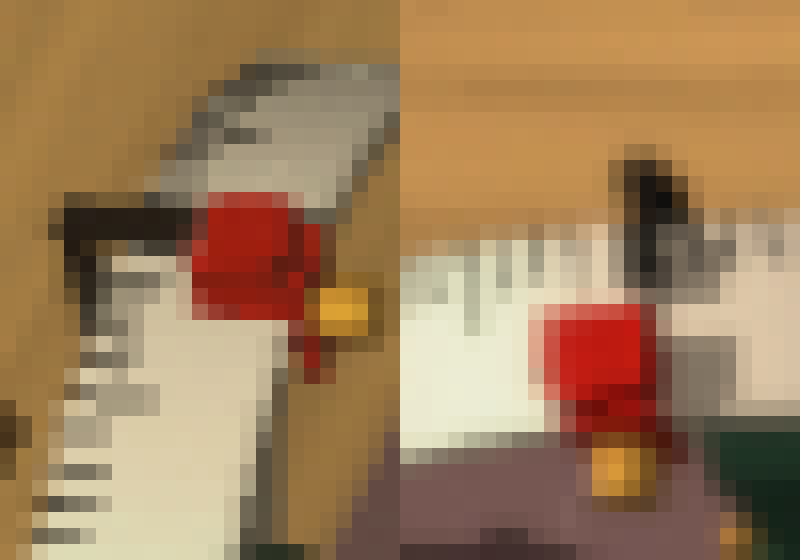

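The blade is at top column 165 and the tab's top face is centred at about 161.5. That leaves roughly 2.2 mm more at the pad.

apply_moves --steps '[0,0,-0.1,0,0,0,-0.2,0,0,0,-0.26,0,0,0,-0.26,0]'

```text
clock: 7.52
position: [0.6627, 0.026, 0.0964]
ee_rot: [0.001, 0.999, 0.042, 0.001]
contact_force: [-1.0, -4.1, 9.7]
width: 0.0002
gripper_force: 4.9
```

```bash
python3 - <<'E' 2>/dev/null
from m import *
s=get_state();print(s['clock'],s['position'],s['contact_force'])
look("t3")
a=cv2.imread("pics/top_t3.png"); print(np.array2string(a.max(2)[109:117,155:175],max_line_width=400))
b=cv2.imread("pics/side_t3.png")
cv2.imwrite("pics/c5.png",np.hstack([cv2.resize(b[220:255,155:180],(400,560),interpolation=0),cv2.resize(a[100:135,150:175],(400,560),interpolation=0)]))
E
```

```text
7.5167 [0.66274624 0.02595309 0.09643136] [-0.95813478 -4.12066405  9.72348776]
top red 162.28 122.28 57 (np.float64(0.0651), np.float64(0.59))
side red 170.35 235.87 61 (np.float64(0.0631), np.float64(0.587))
[[196 196 196 196 196 191 184 182 184 192 195 196 196 195 196 195 195 195 194 194]
 [197 197 197 197 193 163 103  78 111 171 192 195 195 196 196 195 196 195 195 194]
 [194 194 193 194 189 141  71  30  44 106 171 190 192 193 192 191 190 190 189 190]
 [191 191 190 190 187 152  81  29  13  53 129 173 187 190 189 183 184 181 183 184]
 [180 179 179 176 178 149  80  30  23  47  69 132 170 182 189 159 177 164 174 187]
 [178 173 178 156 183 158  85  35  52 105  89 127 171 156 199 160 196 179 168 195]
 [205 179 215 160 212 172  87  38  68 113  96 147 204 166 200 150 196 184 154 192]
 [218 182 218 165 219 197 106  44  67 112 111 202 221 181 206 174 206 213 189 201]]
```

View pics/c5.png

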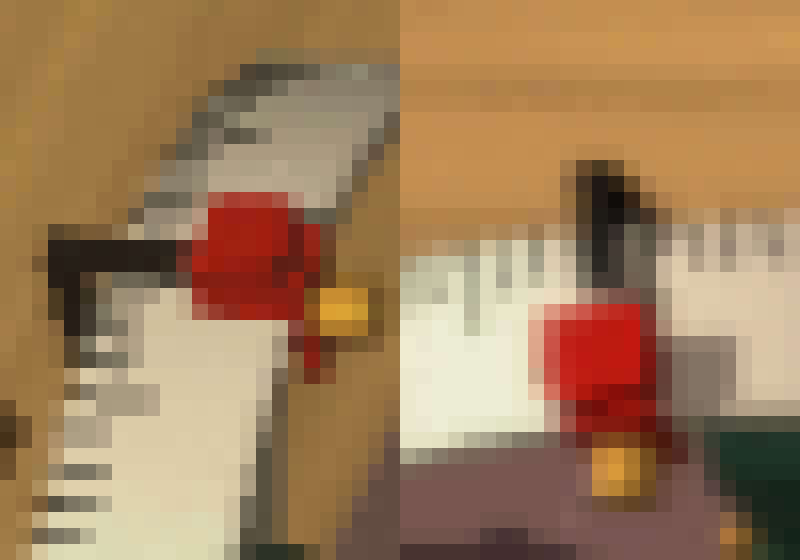

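The blade (column 162) is level with the middle of the tab (161.5), and the side view agrees. I'll hold here.

apply_moves --steps '[0,0,0,0,0,0,0,0,0,0,0,0,0,0,0,0,0,0,0,0,0,0,0,0,0,0,0,0,0,0,0,0]'

```text
clock: 8.28
position: [0.6628, 0.026, 0.0965]
ee_rot: [0.001, 0.999, 0.042, 0.001]
contact_force: [-1.2, -3.1, 9.3]
width: -0.0
gripper_force: 4.8
```

apply_moves --steps '[0,0,0,0,0,0,0,0,0,0,0,0,0,0,0,0,0,0,0,0,0,0,0,0,0,0,0,0,0,0,0,0]'

```text
clock: 8.95
position: [0.6627, 0.026, 0.0965]
ee_rot: [0.001, 0.999, 0.042, 0.001]
contact_force: [-1.8, -4.4, 10.2]
width: -0.0002
gripper_force: 4.8
```

apply_moves --steps '[0,0,0.5,0,0,0,1,0,0,0,1.5,0,0,0,2,0,0,0,2.5,0,0,0,3.5,0,0,0,6,0,0,0,9,0]'

```text
clock: 9.62
position: [0.6598, 0.027, 0.1829]
ee_rot: [-0.0, 0.999, 0.042, -0.004]
contact_force: [-0.5, 0.2, -0.5]
width: -0.0002
gripper_force: 0.0
```

apply_moves --steps '[-3,0,2,0,-7,0,3,0,-11,0,3,0,-15,0,3,0,-18,0,3,0,-18,0,3,0,-18,0,3,0,-18,0,3,0]'

```text
clock: 10.28
position: [0.4826, 0.0269, 0.2152]
ee_rot: [0.0, 0.999, 0.042, 0.001]
contact_force: [0.0, -0.2, -0.3]
width: -0.0001
gripper_force: 0.0
```

```bash
python3 - <<'E' 2>/dev/null
from m import *
s=get_state();print(s['clock'],s['position'],s['contact_force'],s['qd'].round(3))
look("t4")
b=cv2.imread("pics/side_t4.png");a=cv2.imread("pics/top_t4.png")
print("diff vs pre-press side",(np.abs(b.astype(int)-cv2.imread("pics/side2.png"))[210:300,150:262].max(2)>40).sum())
cv2.imwrite("pics/c6.png",np.hstack([cv2.resize(b[200:340,140:320],(400,300)),cv2.resize(a[100:240,110:340],(400,300))]))
E
```

```text
10.2833 [0.48263175 0.02689171 0.21521461] [ 0.0489809  -0.22771127 -0.30157855] [-0.     0.024 -0.025  0.003 -0.001  0.001]
top red 162.24 122.38 56 (np.float64(0.0649), np.float64(0.591))
side red 170.36 235.88 60 (np.float64(0.063), np.float64(0.587))
diff vs pre-press side 0
```

View pics/c6.png

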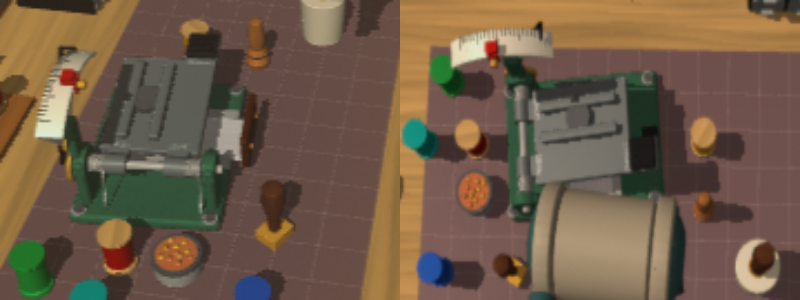

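The platen and pointer are back up, the tray is still home, the tab hasn't moved and the loose things are where they were. I'll hand it in.

```bash
python3 -c "
from rig import *
print(sign_off())"
```

```text
the job is handed in; nothing more can be done
None
```

I pushed the tray home, held the pointer level with the red tab for over a second, and let the platen spring fully back up; the job is handed in, but sign-off returned no verdict.

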